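# Pass a vial rack through a spring-gated chute

## Robot

A 7-joint arm with a two-finger parallel gripper is mounted at the origin on a cart in front of the work surface, level with it; the furniture and walls round the work are solid. World frame = base frame: x ahead of the robot, y to its left, z up, the work surface at z = 0. Lengths are in m, angles in rad, forces in N, time in s.
With the tool pointing down it reaches from about 0.4 to 0.85 m from the base axis. Payload 6.9 kg.
Tool frame: the origin (TCP) lies midway between the tips of the shut fingers; the grasp point (between the pads) lies 19 mm behind it; y points along the fingers, x is the direction in which the jaws open and shut, and the axes are right-handed (so a half turn about y gives the same grasp; the last joint's range is limited). The gripper opens to 85 mm and grips with 20 to 120 N. Pads are 22 mm wide; open, the fingers measure 114 mm over their backs; the gripper's body (76 mm by 85 mm) begins 54 mm behind the grasp point. The pads swing forward as they close: fully open they stand 13 mm farther back than shut.
Start: joints at [0.105, 0.507, -0.238, 1.5, 0.126, 1.149, -0.155], TCP at [0.625, -0, 0.231] pointing down, gripper open.
Joint ranges: [-3.08, 3.08], [-0.24, 2.05], [-1.43, 1.35], [0, 2.5], [-1.52, 4.66], [0.17, 1.96], [-2.89, 2.89]. Speed limits (rad/s): [2.39, 2.39, 3.14, 3.14, 3.14, 3.14, 3.14].

## Interface

Orientations are given as a unit quaternion [x, y, z, w].
In Python, from bench import arm gives the robot as it stands.
- The arm moves only by the tool arm_command, never from a script. Its argument "rows" is one flat list of numbers, 5 for each row, row after row: the opening, from 0 (shut) to 1 (fully open), then the shift along the tool's x, y, z in m, then the turn about the tool's y in rad. In form: [claw, x, y, z, yaw, claw, x, y, z, yaw, ...]. A call has 1 to 10 rows; each row is the pose to reach, as a shift and turn from the pose commanded when the call began, along the tool's axes at that moment; what a row does not reach only later rows make up. A row lasts 1/12 s, in which the tool goes at most 41.7 mm and 7.16 degrees, less where a joint would pass 70% of its speed; a pose out of reach is approached as far as the arm can. A call with a gripper value outside its range is refused whole. The fingers move at their own pace and stop on an object; "newtons" is the grip in N (left out, the last holds). Time passes only in rows, so rows that repeat a pose let the fingers close. It gives the time, the measured TCP pose, the force and the opening at its end, in the units of the state.
- arm.read_state(): the state, without advancing time (a new reading comes with each control period).
- arm.snapshot(name): name is "scene" or "side" or "wrist"; returns a dict with "img" (400x640x3 uint8, red, green, blue), "depth" (400x640 float32, m along the optical axis (not along the pixel's ray), 0 where there is no reading), "mtx" (3x3 intrinsics, pixels), "position" and "attitude" of the camera in the world; the wrist camera has in their place "mount" (4x4, takes a point from camera to tool coordinates, whose origin is the TCP and whose axes are the tool frame's). Camera axes: x right, y up, looking along -z (the intrinsics and any distortion apply to the point x, -y, -z); pixel columns grow to the right and rows downward; lengths in m; the calibration is good to about 2 mm. The wrist camera is an equidistant fisheye: a pixel r from the principal point sees the ray r / f radians off the axis. A picture is of the moment at which its call begins: read the wrist's pose just before it.
- arm.job_done(): hands the job in, once; it reports no verdict.
The state is a dict: "time_s": time; "qpos": joint angles; "qd": joint speeds; "joint_efforts": joint torques, N m; "position": TCP position; "tcp_rot": TCP orientation; "contact_force": force on the tool from outside, world axes, zero at the start; "ft_torque": the same for the moment, N m; "gripper_width": finger opening in m.
Only numpy, scipy, OpenCV 4.12 (cv2) and the standard library are available. Lean on these libraries where they do the work, as an engineer would, in place of code of your own. Each camera call takes 0.05 s, during which the arm holds its last target. There are 200 camera calls.

## Task

Swing the chute's spring gate open sideways by its long steel rail with a fingertip and, keeping it held open, push the vial rack through the chute, past the gate, until it is up against the stop at the far end. Do not let the gate touch the rack on the way; then take the hand away so that the gate springs shut behind the vials. Push it only, never lifting or tipping it, and leave the things standing round the chute alone.

Things in the scene. Friction and masses are not known exactly. Their poses are not given: they have to be found in the camera images.
- chute: Fixed aluminium chute. Origin on the worktop (z = 0), midway across the lane, straight below the gate leaf; its +x is the way the rack travels (away from the robot), +y its left. Floor 4 mm thick, from x = -180 to +104 mm; lane 63 mm wide between walls 5 mm thick with tops at z = 22 mm, open at the near end. A fingertip at z = 30 mm passes over the walls.
- end_stop (a point): Middle of the top edge of the end stop's near face, at x = +96, z = 30 mm of the chute; the stop crosses the lane. With the rack against it the block of vials is wholly past the gate leaf and the push plate has not reached the leaf.
- hinge_line (a point): Point of the gate's hinge line beside the leaf, at x = 0, y = +46, z = 16 mm of the chute. The hinge line runs along the chute's x, outside its left wall.
- rack: Loose white rack, 0.18 to 0.35 kg, sliding on the chute's floor, 132 mm long (its x, along the chute), 58 mm wide. Origin under the middle of its 8 mm base plate. From x = -16 to +66 mm a block 44 mm high, with six capped vials reaching 52 mm above the underside. Starts with the block's front 12 to 37 mm short of the gate leaf. Against the end stop its origin is at x = +30 mm of the chute.
- push_plate (a point): On the rear face of the rack's upright push plate, midway across it, 35 mm above the underside (z = 39 mm). The plate is 56 mm wide, 6 mm thick and 45 mm high, 66 mm behind the rack's origin; behind it the lane is free.
- gate (a joint): Gate angle (rad): 0 shut, held by a spring; grows as the rail is pushed to the chute's left, limit 1.05. Shut, the white leaf (6 mm thick, x = -3 to +3 mm of the chute) leans over the lane's left half and blocks the block of vials, not the base plate; the rack cannot push it aside. Clear of the rack from 0.75: hold it at 0.8 to 1.0. Takes 1.5 N at the rail to start, 4 N to hold; let go, it shuts.
- gate_rail (a point): On the axis of the gate's push rail, a straight steel rod 10 mm thick along x = -217 to +8 mm of the chute, 59 mm from the hinge line; this point is at x = -105. Shut: y = +16, z = 66 mm of the chute; at 0.8 rad: y = +61, z = 73. Its arms bow outward, so a finger on its -y side, tip at z = 30 mm, can press it to +y and slide along it to the leaf, while that finger or the other pushes the rack.
- dish: Bystander: round flat dish, 71 mm wide, 16 mm high, right of the chute. Origin under its centre.
- stopper: Bystander: stopper, 23 mm wide, 22 mm high, right of the chute. Origin under its centre.
- cap: Bystander: screw cap, 36 mm wide, 14 mm high, right of the chute's near end. Origin under its centre.
- amber_1: Bystander: brown bottle, 60 mm wide, 106 mm high, left of the chute's far end. Origin under its centre.
- jar_2: Bystander: white jar with a red lid, 56 mm wide, 70 mm high, left of the chute's far end. Origin under its centre.

How it is judged:
By the outcome, as a careful person would: the job done as asked, in the order asked, and still so for the second after the job is handed in, with the robot touching nothing.
It also fails if it takes over 45 s, if anything falls off the work surface, if the arm or the gripper's body presses on something with over 40 N, if the wrist force passes 120 N, or if a joint passes its speed limit or range.

## Working session

There is one attempt and no reset: what is moved stays moved. The work goes in short steps, Python scripts to look and compute and a tool call to move; the robot and the scene stay as the last step left them, time stands still between calls to the robot, and variables do not carry over. Pictures are saved under pics/ and viewed, about 8 in all and at most 12, crops included, and the job is handed in when it is done.

Besides the shell and the picture viewer there is one more tool, called after "Request:" by a JSON object that holds its "fn" and its "kwargs", one argument or row to a line. arm_command: Moves the arm, as the interface text tells. Its arguments: {"type":"object","properties":{"rows":{"type":"array","items":{"type":"number"}},"newtons":{"type":"number"}},"required":["rows"]}

```bash
mkdir -p pics; ls; python3 - <<'E'
from bench import arm
import cv2,numpy as np,pickle
s=arm.read_state();print(s)
d={}
for n in ("scene","side"):
    c=arm.snapshot(n);d[n]=c
    cv2.imwrite(f"pics/{n}0.png",c["img"][:,:,::-1]);print(n,c["mtx"],c["position"],c["attitude"])
pickle.dump(d,open("d0.pkl","wb"))
E
```

```text
pics
{'time_s': 0.0, 'qpos': array([ 0.1054771 ,  0.50835606, -0.23754963,  1.50114873,  0.12567454,
        1.14885013, -0.15481065]), 'qd': array([ 0.00023313, -0.00262107, -0.0010693 , -0.00056304,  0.00052067,
       -0.00119316, -0.00088408]), 'joint_efforts': array([ 1.19726570e-03, -6.20588279e+01, -2.18696728e+00, -2.49655455e+01,
        1.23123583e-02,  1.21321963e-02,  2.04169703e-05]), 'position': array([ 6.24504585e-01, -3.93149495e-05,  2.30413697e-01]), 'tcp_rot': array([-7.07103259e-01,  6.12508525e-04,  6.42658925e-04,  7.07109746e-01]), 'contact_force': array([-0.00465406,  1.31317127, -0.87151752]), 'ft_torque': array([-0.06499572, -0.04188151, -0.01406017]), 'gripper_width': 0.0856003710026582}
scene [[396.37083043   0.         319.9943189 ]
 [  0.         396.37083043 204.98771081]
 [  0.           0.           1.        ]] [0.13536827 0.3817506  0.60757895] [-0.18141337  0.39217224  0.81645311 -0.38300712]
side [[512.95049461   0.         318.01076113]
 [  0.         512.95049461 209.05025076]
 [  0.           0.           1.        ]] [0.52308343 0.59883302 0.62687507] [-0.04012547  0.42976708  0.89691973 -0.09604786]
```

View pics/scene0.png

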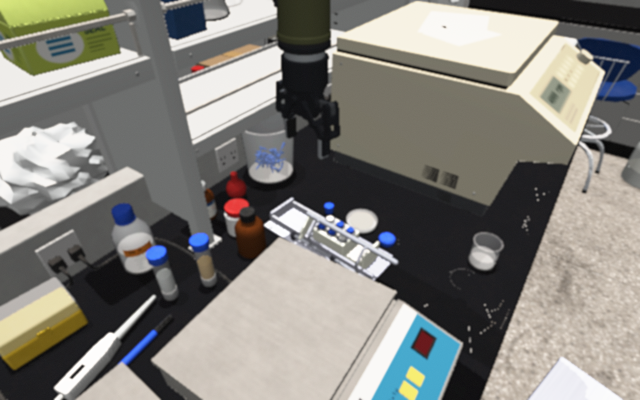

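View pics/side0.png

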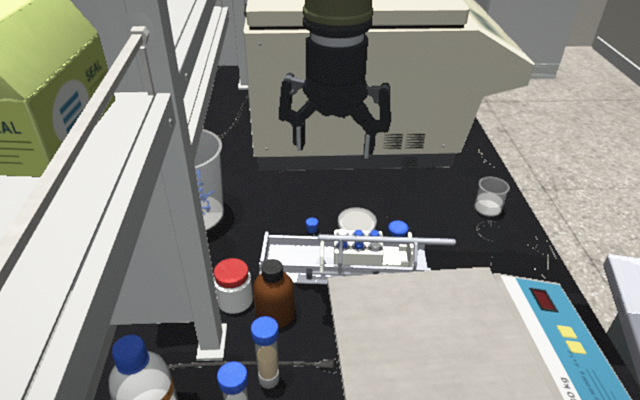

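The scene view shows the chute at about (270–395, 200–275) px. In the side view it spans (260–455, 230–285), with the far end at left, the rail ending at (455,241), and the amber bottle and jar at left. I'll enlarge both.

```bash
cat > h.py <<'E'
import numpy as np
from scipy.spatial.transform import Rotation as R
def ray(c,u,v):
    m=c["mtx"];d=np.array([(u-m[0,2])/m[0,0],-(v-m[1,2])/m[1,1],-1.])
    return R.from_quat(c["attitude"]).apply(d)
def onz(c,u,v,z):
    d=ray(c,u,v);p=np.array(c["position"]);return p+d*(z-p[2])/d[2]
def dep(c,u,v):
    return np.array(c["position"])+ray(c,u,v)*c["depth"][int(round(v)),int(round(u))]
def cloud(c):
    m=c["mtx"];v,u=np.mgrid[:400,:640];z=c["depth"]
    d=np.stack([(u-m[0,2])/m[0,0],-(v-m[1,2])/m[1,1],-np.ones_like(z)],-1)*z[...,None]
    return R.from_quat(c["attitude"]).apply(d.reshape(-1,3)).reshape(400,640,3)+np.array(c["position"])
def proj(c,p):
    q=R.from_quat(c["attitude"]).inv().apply(np.array(p)-np.array(c["position"]));m=c["mtx"]
    return np.stack([m[0,2]+m[0,0]*q[...,0]/-q[...,2],m[1,2]+m[1,1]*-q[...,1]/-q[...,2]],-1)
E
python3 - <<'E'
import pickle,cv2,numpy as np
from h import *
d=pickle.load(open("d0.pkl","rb"))
a=d["side"]["img"][210:330,210:470];b=d["scene"]["img"][185:285,225:425]
A=cv2.resize(a,None,fx=3,fy=3,interpolation=cv2.INTER_CUBIC);cv2.imwrite("pics/sidec.png",A[:,:,::-1])
B=cv2.resize(b,None,fx=4,fy=4,interpolation=cv2.INTER_CUBIC);cv2.imwrite("pics/scenec.png",B[:,:,::-1])
for uv in [(455,241),(357,217),(312,225),(398,228),(232,267),(272,265),(380,260),(300,255),(430,290),(400,280)]: print(uv,dep(d["side"],*uv).round(3))
E
```

```text
(455, 241) [ 0.427 -0.05   0.067]
(357, 217) [ 0.598 -0.138  0.016]
(312, 225) [ 0.674 -0.092  0.02 ]
(398, 228) [ 0.52  -0.128  0.011]
(232, 267) [0.759 0.085 0.068]
(272, 265) [0.69  0.101 0.103]
(380, 260) [ 0.542 -0.017  0.031]
(300, 255) [ 0.681 -0.03   0.002]
(430, 290) [0.464 0.075 0.077]
(400, 280) [0.507 0.065 0.077]
```

View pics/sidec.png

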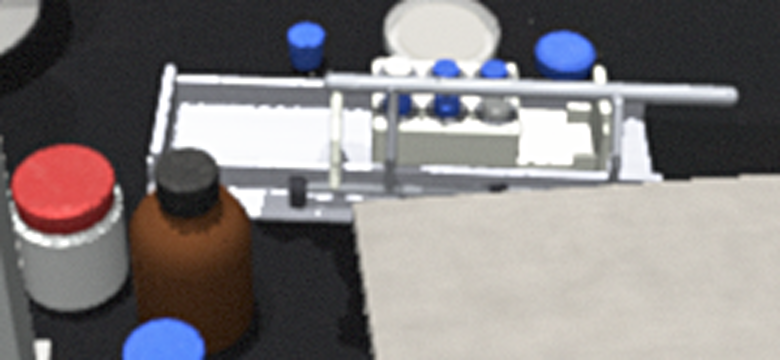

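View pics/scenec.png

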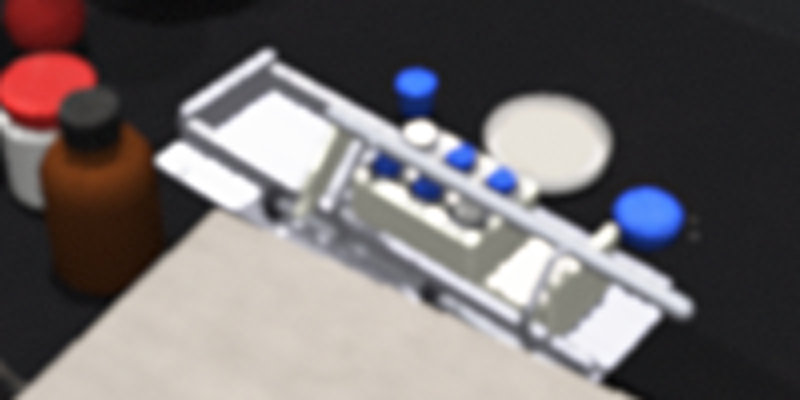

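```bash
python3 - <<'E'
import pickle,cv2,numpy as np
from h import *
d=pickle.load(open("d0.pkl","rb"))
for n in("side","scene"):
    c=d[n];P=cloud(c);I=c["img"].astype(int)
    m=(P[...,2]>.058)&(P[...,2]<.078)&(P[...,0]>.40)&(P[...,0]<.68)&(P[...,1]<-.0)&(P[...,1]>-.1)
    pts=P[m];print(n,len(pts))
    # rail: line fit in xy w/ RANSAC-ish via cv2
    f=cv2.fitLine(pts[:,:2].astype(np.float32),cv2.DIST_HUBER,0,.002,.002).ravel()
    for _ in range(5):
        r=(pts[:,:2]-f[2:])@np.array([-f[1],f[0]]);k=abs(r)<.006
        f=cv2.fitLine(pts[k][:,:2].astype(np.float32),cv2.DIST_HUBER,0,.002,.002).ravel()
    k=abs((pts[:,:2]-f[2:])@np.array([-f[1],f[0]]))<.006
    t=(pts[k][:,:2]-f[2:])@f[:2]
    print("rail dir",np.degrees(np.arctan2(f[1],f[0])),"pt",f[2:],"ends",f[2:]+f[:2]*t.min(),f[2:]+f[:2]*t.max(),"z",np.percentile(pts[k][:,2],[5,50,95]))
s=d["side"];q=d["scene"]
S=lambda u,v:(210+(u+.5)/3-.5,210+(v+.5)/3-.5)
Q=lambda u,v:(225+(u+.5)/4-.5,185+(v+.5)/4-.5)
for nm,uv,z in [("stopR",(172,67),.03),("stopL",(155,155),.03),("railfar",(328,79),.066),("railnear",(737,96),.066),("leaftop",(337,92),.06),("wallRfar",(178,80),.022),("wallRnear",(640,100),.022),("wallLfar",(255,172),.022),("wallLnear",(655,178),.022),("plate top L",(607,92),.049),("block top rear L",(519,124),.048),("block front L",(373,117),.048),("block front R",(375,60),.048),("block rear R",(518,64),.048)]:
    print(nm,onz(s,*S(*uv),z).round(4))
print('scene')
for nm,uv,z in [("stopR",(270,50),.03),("stopL",(183,108),.03),("railnear",(688,306),.066),("plate top R",(612,230),.049),("plateTopL",(558,262),.049),("blockrearL",(482,245),.048),("blockfrontL",(358,185),.048),("wallLnear",(600,372),.022)]:
    print(nm,onz(q,*Q(*uv),z).round(4))
E
```

```text
side 908
rail dir 10.121298 pt [ 0.56573874 -0.02320635] ends [ 0.42508261 -0.04831496] [ 0.64561537 -0.00894752] z [0.06168448 0.06729035 0.06992375]
scene 670
rail dir 10.02157 pt [ 0.5065546  -0.03355842] ends [ 0.42811345 -0.04742016] [ 0.64854008 -0.00846743] z [0.05882306 0.07160684 0.07415317]
stopR [ 0.7442 -0.0448  0.03  ]
stopL [0.7327 0.0272 0.03  ]
railfar [ 0.6451 -0.0151  0.066 ]
railnear [ 0.4264 -0.0499  0.066 ]
leaftop [ 0.6395 -0.0123  0.06  ]
wallRfar [ 0.7404 -0.0432  0.022 ]
wallRnear [ 0.4741 -0.0849  0.022 ]
wallLfar [0.6781 0.0203 0.022 ]
wallLnear [ 0.4628 -0.0229  0.022 ]
plate top L [ 0.4946 -0.0571  0.049 ]
block top rear L [ 0.5398 -0.0216  0.048 ]
block front L [ 0.6186 -0.0097  0.048 ]
block front R [ 0.6262 -0.0565  0.048 ]
block rear R [ 0.5459 -0.071   0.048 ]
scene
stopR [ 0.7506 -0.0484  0.03  ]
stopL [0.7388 0.0221 0.03  ]
railnear [ 0.4328 -0.0548  0.066 ]
plate top R [ 0.5015 -0.0783  0.049 ]
plateTopL [ 0.5028 -0.0413  0.049 ]
blockrearL [ 0.5362 -0.0212  0.048 ]
blockfrontL [ 0.6099 -0.0015  0.048 ]
wallLnear [ 0.4551 -0.0251  0.022 ]
```

Request:
{"fn": "arm_command", "kwargs": {
  "rows": [0.42, -0.02, 0, -0.01, 0.12, 0.42, -0.04, 0.01, -0.02, 0.24, 0.42, -0.06, 0.02, -0.03, 0.36, 0.42, -0.08, 0.03, -0.045, 0.48, 0.42, -0.1, 0.04, -0.055, 0.6, 0.42, -0.12, 0.05, -0.065, 0.72, 0.42, -0.14, 0.06, -0.08, 0.84, 0.42, -0.155, 0.07, -0.09, 0.96, 0.42, -0.162, 0.08, -0.095, 1.08, 0.42, -0.162, 0.08, -0.095, 1.2],
  "newtons": 60
}}

```text
time_s: 0.93
position: [0.4597, -0.0964, 0.1497]
tcp_rot: [0.583, -0.403, 0.401, -0.581]
contact_force: [-0.8, -0.4, -0.4]
gripper_width: 0.0361
```

Request:
{"fn": "arm_command", "kwargs": {
  "rows": [0.42, 0, 0, 0, 0.1, 0.42, 0, 0, 0, 0.196, 0.42, 0, 0, 0, 0.196, 0.42, 0, 0, 0, 0.196]
}}

```text
time_s: 1.27
position: [0.4629, -0.0949, 0.1511]
tcp_rot: [0.543, -0.454, 0.453, -0.542]
contact_force: [-0.7, -0.6, 0.1]
gripper_width: 0.0359
```

```bash
python3 - <<'E'
from bench import arm
import cv2,numpy as np,pickle
from h import *
s=arm.read_state();print(s["time_s"],s["position"],R.from_quat(s["tcp_rot"]).as_matrix().round(3),s["gripper_width"],s["qpos"].round(2))
d={"st":s}
for n in ("scene","side","wrist"):
    d[n]=arm.snapshot(n)
print(d["wrist"]["mtx"],d["wrist"]["mount"])
pickle.dump(d,open("d1.pkl","wb"))
cv2.imwrite("pics/m1.png",np.vstack([d["wrist"]["img"][:,:,::-1]]))
E
```

```text
1.2667 [ 0.46285652 -0.09485765  0.15112087] [[ 0.177 -0.001  0.984]
 [-0.984 -0.     0.177]
 [ 0.    -1.    -0.001]] 0.03589310653746678 [ 0.05  0.37  0.13  2.01 -0.07  0.77 -1.17]
[[309.70691629   0.         318.72844673]
 [  0.         309.70691629 197.96291698]
 [  0.           0.           1.        ]] [[ 9.99999774e-01 -8.57258254e-06  6.71894935e-04  5.12482338e-04]
 [ 6.49805655e-04  2.66921379e-01 -9.63718089e-01 -1.42259134e-01]
 [-1.71081570e-04  9.63718308e-01  2.66921324e-01  6.75224746e-02]
 [ 0.00000000e+00  0.00000000e+00  0.00000000e+00  1.00000000e+00]]
```

View pics/m1.png

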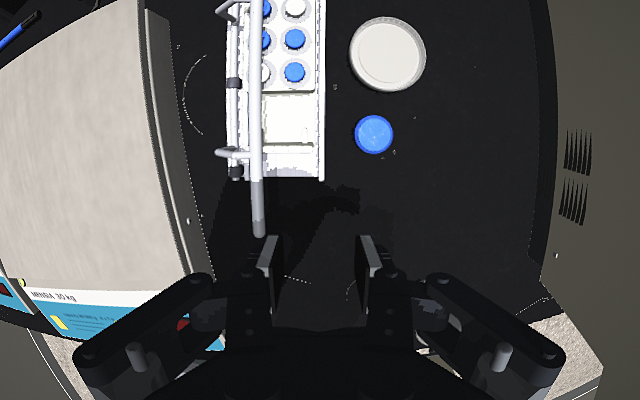

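The wrist view shows the fingers open 36 mm, with the knuckles bulging outward at (90,350) and (550,350). The rail's near end is at (258,235) and the balance edge at about (175–215, 100–280). Next I'll measure the hand's profile and the balance from depth.

```bash
cat >> h.py <<'E'
def wcloud(c,st):
    m=c["mtx"];v,u=np.mgrid[:400,:640];a=(u-m[0,2])/m[0,0];b=(v-m[1,2])/m[1,1];r=np.hypot(a,b)+1e-9
    z=c["depth"];k=np.tan(np.minimum(r,1.5))/r
    p=np.stack([a*k*z,-b*k*z,-z],-1);M=np.array(c["mount"])
    t=p@M[:3,:3].T+M[:3,3]
    return t,R.from_quat(st["tcp_rot"]).apply(t.reshape(-1,3)).reshape(400,640,3)+st["position"]
O=np.array([.644,-.027,0]);U=np.array([np.cos(.1745),np.sin(.1745),0]);N=np.array([-U[1],U[0],0])
def ch(P): return np.stack([(P-O)@U,(P-O)@N,P[...,2]],-1)
E
python3 - <<'E'
import pickle,cv2,numpy as np
from h import *
d=pickle.load(open("d1.pkl","rb"))
w=d["wrist"];t,W=wcloud(w,d["st"]);ok=w["depth"]>0
g=ok&(abs(t[...,2])<.05)&(abs(t[...,0])<.12)&(t[...,1]<.03)
for y0 in np.arange(-.12,.03,.01):
    k=g&(t[...,1]>=y0)&(t[...,1]<y0+.01)
    if k.sum()>5: 
        L=k&(t[...,0]<0);Rr=k&(t[...,0]>0)
        print("hgt above tcp %.3f"%(-y0-.005),"x L",t[L][:,0].min().round(3) if L.any() else '',t[L][:,0].max().round(3) if L.any() else '',"R",t[Rr][:,0].min().round(3) if Rr.any() else '',t[Rr][:,0].max().round(3) if Rr.any() else '',"z",t[k][:,2].min().round(3),t[k][:,2].max().round(3))
C=ch(W)
# balance: points z .06-.09, chute y>.06
for n,P in (("wrist",C),("side",ch(cloud(d["side"]))),("scene",ch(cloud(d["scene"])))):
    b=(P[...,2]>.06)&(P[...,2]<.1)&(P[...,1]>.05)&(P[...,1]<.3)
    for x0 in np.arange(-.30,.05,.03):
        k=b&(P[...,0]>x0)&(P[...,0]<x0+.03)
        if k.sum()>20: print(n,"x %.2f"%x0,"ymin %.3f"%np.percentile(P[k][:,1],2),"z",np.percentile(P[k][:,2],[5,95]).round(3))
I=w["img"].astype(int)
for uv in [(258,220),(255,150),(290,150),(290,172),(290,88),(264,88),(312,88),(325,150),(240,150),(165,100),(190,200),(232,84),(234,172)]: print(uv,C[uv[1],uv[0]].round(4),I[uv[1],uv[0]])
E
```

```text
hgt above tcp 0.105 x L -0.065 -0.003 R 0.001 0.065 z -0.003 0.022
hgt above tcp 0.095 x L -0.067 -0.0 R 0.0 0.067 z -0.001 0.021
hgt above tcp 0.085 x L -0.065 -0.0 R 0.0 0.065 z -0.012 0.019
hgt above tcp 0.075 x L -0.06 -0.0 R 0.0 0.062 z -0.013 0.019
hgt above tcp 0.065 x L -0.057 -0.014 R 0.015 0.058 z -0.013 0.018
hgt above tcp 0.055 x L -0.052 -0.017 R 0.018 0.054 z -0.013 0.015
hgt above tcp 0.045 x L -0.05 -0.019 R 0.019 0.05 z -0.006 0.015
hgt above tcp 0.035 x L -0.031 -0.017 R 0.018 0.031 z -0.012 0.012
hgt above tcp 0.025 x L -0.031 -0.017 R 0.018 0.032 z -0.011 0.012
hgt above tcp 0.015 x L -0.031 -0.017 R 0.018 0.032 z -0.011 0.012
hgt above tcp 0.005 x L -0.03 -0.017 R 0.018 0.031 z -0.011 0.012
wrist x -0.30 ymin 0.114 z [0.062 0.078]
wrist x -0.27 ymin 0.079 z [0.072 0.079]
wrist x -0.24 ymin 0.082 z [0.076 0.079]
wrist x -0.21 ymin 0.086 z [0.076 0.079]
wrist x -0.18 ymin 0.089 z [0.076 0.079]
wrist x -0.15 ymin 0.093 z [0.075 0.079]
wrist x -0.12 ymin 0.097 z [0.076 0.079]
wrist x -0.09 ymin 0.101 z [0.076 0.078]
wrist x -0.06 ymin 0.105 z [0.075 0.079]
wrist x -0
[... 866 characters left out ...]
[0.078 0.081]
scene x 0.03 ymin 0.102 z [0.062 0.095]
(258, 220) [-0.202   0.011   0.0712] [186 188 197]
(255, 150) [-0.1481  0.0109  0.071 ] [255 254 254]
(290, 150) [-0.151  -0.0128  0.0491] [254 254 254]
(290, 172) [-0.1772 -0.0083  0.0044] [206 208 220]
(290, 88) [-0.1016 -0.0129  0.0474] [123 125 118]
(264, 88) [-0.101   0.0077  0.0473] [218 220 224]
(312, 88) [-0.1017 -0.0301  0.046 ] [255 255 255]
(325, 150) [-0.1566 -0.0415  0.0008] [12 12 13]
(240, 150) [-0.1557  0.0401  0.0027] [147 147 157]
(165, 100) [-0.1043  0.0996  0.0393] [66 66 65]
(190, 200) [-0.1991  0.0868  0.0264] [66 65 65]
(232, 84) [-0.0937  0.0413  0.0215] [137 137 155]
(234, 172) [-0.1735  0.0416  0.0224] [65 66 74]
```

```bash
python3 - <<'E'
import pickle,numpy as np
from h import *
d=pickle.load(open("d1.pkl","rb"))
w=d["wrist"];t,W=wcloud(w,d["st"]);C=ch(W)
def q(nm,x,y,z):
    k=(w["depth"]>0)&(C[...,0]>x[0])&(C[...,0]<x[1])&(C[...,1]>y[0])&(C[...,1]<y[1])&(C[...,2]>z[0])&(C[...,2]<z[1])
    p=C[k]; print(nm,len(p)); 
    if len(p): print(np.percentile(p,[2,50,98],axis=0).round(4).tolist())
for a in(-.2,-.17,-.12,-.08): q("rail",(a,a+.02),(0,.03),(.064,.08))
for a in(-.16,-.1,-.07): q("wallR",(a,a+.03),(-.05,-.025),(.019,.027)); q("wallL",(a,a+.03),(.025,.037),(.019,.027))
q("plate",(-.18,-.12),(-.03,.005),(.044,.053)); q("floor end",(-.2,-.16),(-.03,.03),(.002,.008))
q("block",(-.12,0),(-.03,.005),(.043,.06))
g=(w["depth"]>0)&(abs(t[...,2])<.03)&(t[...,0]<-.01)&(t[...,0]>-.08)
print("tip y",np.percentile(t[g&(t[...,1]<.02)&(t[...,1]>-.03)][:,1],99.5))
for y0 in np.arange(-.052,-.034,.002):
    k=g&(t[...,1]>=y0)&(t[...,1]<y0+.002)
    if k.any(): print((-y0-.001).round(3),t[k][:,0].min().round(4))
E
```

```text
rail 322
[[-0.1998, 0.007, 0.0665], [-0.1899, 0.011, 0.07], [-0.1804, 0.0162, 0.072]]
rail 454
[[-0.1694, 0.0067, 0.0666], [-0.1569, 0.0122, 0.0703], [-0.1503, 0.0281, 0.0734]]
rail 363
[[-0.1196, 0.0066, 0.0661], [-0.1101, 0.0107, 0.0698], [-0.1005, 0.016, 0.0719]]
rail 352
[[-0.0796, 0.0065, 0.066], [-0.0702, 0.0104, 0.0697], [-0.0603, 0.016, 0.0715]]
wallR 177
[[-0.1595, -0.0401, 0.0197], [-0.1445, -0.0375, 0.0216], [-0.1304, -0.0333, 0.0229]]
wallL 124
[[-0.1527, 0.0274, 0.0196], [-0.1392, 0.0299, 0.0214], [-0.1302, 0.0323, 0.0225]]
wallR 199
[[-0.0995, -0.0399, 0.0201], [-0.0852, -0.0381, 0.0213], [-0.0709, -0.0355, 0.0233]]
wallL 36
[[-0.0991, 0.0311, 0.0191], [-0.0885, 0.0323, 0.0208], [-0.0711, 0.0366, 0.0228]]
wallR 209
[[-0.0692, -0.0407, 0.0194], [-0.0542, -0.0381, 0.0213], [-0.0406, -0.0355, 0.0228]]
wallL 22
[[-0.0671, 0.0309, 0.0198], [-0.0523, 0.0317, 0.0212], [-0.0407, 0.0325, 0.0222]]
plate 321
[[-0.1528, -0.0294, 0.0457], [-0.1502, -0.0135, 0.0481], [-0.1473, 0.0043, 0.0495]]
floor end 1118
[[-0.1813, -0.0289, 0.0023], [-0.1706, -0.0062, 0.0037], [-0.1601, 0.0171, 0.0052]]
block 4085
[[-0.1023, -0.0292, 0.0459], [-0.0671, -0.0127, 0.048], [-0.0294, 0.0044, 0.0565]]
tip y -0.0008224760639996779
0.051 -0.0499
0.049 -0.0495
0.047 -0.0477
0.045 -0.0451
0.043 -0.0397
0.041 -0.0347
0.039 -0.0266
0.037 -0.0244
0.035 -0.0239
```

Request:
{"fn": "arm_command", "kwargs": {
  "rows": [0.42, 0, 0.02, 0, 0, 0.42, 0, 0.04, 0, 0, 0.42, 0, 0.06, 0, 0, 0.42, 0, 0.08, 0, 0, 0.42, 0, 0.098, 0, 0, 0.42, 0, 0.109, 0, 0, 0.42, 0, 0.113, 0, 0, 0.42, 0, 0.113, 0, 0]
}}

```text
time_s: 2.08
position: [0.4625, -0.095, 0.0375]
tcp_rot: [0.542, -0.455, 0.454, -0.542]
contact_force: [-0.8, -0.2, -0.1]
gripper_width: 0.0361
```

Request:
{"fn": "arm_command", "kwargs": {
  "rows": [0.42, -0.006, 0, 0, 0, 0.42, -0.012, 0, 0, 0, 0.42, -0.019, 0, 0, 0, 0.42, -0.026, 0, 0, 0, 0.42, -0.034, 0, 0, 0, 0.42, -0.042, 0, 0, 0, 0.42, -0.05, 0, 0, 0, 0.42, -0.057, 0, 0, 0, 0.42, -0.061, 0, 0, 0, 0.42, -0.061, 0, 0, 0]
}}

```text
time_s: 2.92
position: [0.4523, -0.0338, 0.0381]
tcp_rot: [-0.542, 0.454, -0.454, 0.542]
contact_force: [3.0, -3.2, -0.1]
gripper_width: 0.0361
```

```bash
sed -i 's/^O=.*;U=/O=np.array([.6447,-.0309,0]);U=/' h.py; python3 - <<'E'
from bench import arm
import cv2,numpy as np,pickle
from h import *
s=arm.read_state();print(s["time_s"],"tcp chute",ch(s["position"]).round(4),s["gripper_width"],s["contact_force"])
d={"st":s}
for n in ("scene","side","wrist"): d[n]=arm.snapshot(n)
pickle.dump(d,open("d2.pkl","wb"))
w=d["wrist"];t,W=wcloud(w,s)
for n,C in (("wrist",ch(W)),("side",ch(cloud(d["side"]))),("scene",ch(cloud(d["scene"])))):
    k=(C[...,0]>-.15)&(C[...,0]<-.02)&(C[...,1]>.045)&(C[...,1]<.085)&(C[...,2]>.062)&(C[...,2]<.083)
    if k.any(): print(n,k.sum(),np.percentile(C[k],[5,50,95],axis=0).round(4).tolist())
a=d["side"]["img"][190:330,210:470]
A=cv2.resize(a,None,fx=2.3,fy=2.3,interpolation=cv2.INTER_CUBIC);B=cv2.resize(w["img"][:,100:520],None,fx=.76,fy=.76)
cv2.imwrite("pics/m2.png",cv2.copyMakeBorder(A,0,0,0,0,0)[:,:,::-1]);cv2.imwrite("pics/w2.png",w["img"][:,:,::-1])
E
```

```text
2.9167 tcp chute [-0.1899  0.0305  0.0381] 0.03613049006074353 [ 2.9708172  -3.19614166 -0.10415407]
wrist 5308 [[-0.1477, 0.0617, 0.0711], [-0.1154, 0.0651, 0.075], [-0.0828, 0.0704, 0.0766]]
side 581 [[-0.1444, 0.0666, 0.0661], [-0.0832, 0.0716, 0.0722], [-0.0265, 0.0757, 0.075]]
scene 350 [[-0.147, 0.0667, 0.0684], [-0.0874, 0.0726, 0.0761], [-0.0274, 0.0803, 0.0787]]
```

View pics/w2.png

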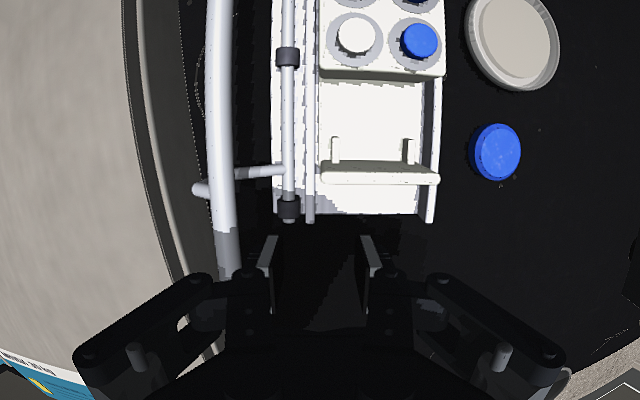

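The rail rides at y ≈ 66 mm with its top at z ≈ 76.5 mm, so the gate angle is about 0.88. The right finger, 6 mm left of the lane's middle, is about 25 mm behind the push plate at (380,172) px. Pushing now.

Request:
{"fn": "arm_command", "kwargs": {
  "rows": [0.42, 0, 0, 0.01, 0, 0.42, 0, 0, 0.018, 0, 0.42, 0, 0, 0.023, 0, 0.42, 0, 0, 0.028, 0, 0.42, 0, 0, 0.034, 0, 0.42, 0, 0, 0.041, 0, 0.42, 0, 0, 0.048, 0, 0.42, 0, 0, 0.055, 0, 0.42, 0, 0, 0.061, 0, 0.42, 0, 0, 0.065, 0]
}}

```text
time_s: 3.9
position: [0.5149, -0.024, 0.0378]
tcp_rot: [0.543, -0.456, 0.454, -0.541]
contact_force: [-5.8, -4.5, 2.7]
gripper_width: 0.0361
```

```bash
cat > chk.py <<'E'
from bench import arm
import cv2,numpy as np,pickle,sys
from h import *
s=arm.read_state();print(s["time_s"],"tcp chute",ch(s["position"]).round(4),s["gripper_width"].round(4),s["contact_force"].round(1))
w=arm.snapshot("wrist");e=arm.snapshot("side");t,W=wcloud(w,s)
for n,C,c in (("wrist",ch(W),w),("side",ch(cloud(e)),e)):
    def q(nm,x,y,z):
        k=(c["depth"]>0)&(C[...,0]>x[0])&(C[...,0]<x[1])&(C[...,1]>y[0])&(C[...,1]<y[1])&(C[...,2]>z[0])&(C[...,2]<z[1])
        if k.sum()>10: print(n,nm,k.sum(),np.percentile(C[k],[3,50,97],axis=0).round(4).tolist())
    q("rail",(-.12,0),(.045,.085),(.062,.083)); q("railshut",(-.12,0),(.005,.03),(.062,.083))
    q("block",(-.08,.12),(-.03,.005),(.043,.06))
    xp=ch(s["position"])[0]; q("plate",(xp+.011,xp+.03),(-.03,-.002),(.044,.053))
cv2.imwrite(f"pics/w_{sys.argv[1]}.png",w["img"][:,:,::-1])
cv2.imwrite(f"pics/s_{sys.argv[1]}.png",cv2.resize(e["img"][180:330,210:470],None,fx=3,fy=3,interpolation=cv2.INTER_CUBIC)[:,:,::-1])
E
python3 chk.py 3
```

```text
Traceback (most recent call last):
  File "chk.py", line 4, in <module>
    s=arm.read_state();print(s["time_s"],"tcp chute",ch(s["position"]).round(4),s["gripper_width"].round(4),s["contact_force"].round(1))
                                                                                ^^^^^^^^^^^^^^^^^^^^^^^^
AttributeError: 'float' object has no attribute 'round'
```

```bash
sed -i 's/s\["gripper_width"\].round(4)/round(s["gripper_width"],4)/' chk.py; python3 chk.py 3
```

```text
3.9 tcp chute [-0.1266  0.0293  0.0378] 0.0361 [-5.8 -4.5  2.7]
wrist rail 8165 [[-0.1184, 0.0494, 0.0665], [-0.067, 0.0636, 0.0751], [-0.0193, 0.0711, 0.0772]]
wrist railshut 455 [[-0.1196, 0.0052, 0.0629], [-0.1155, 0.0087, 0.0733], [-0.1141, 0.0111, 0.0817]]
wrist block 9655 [[-0.0642, -0.0281, 0.0463], [-0.0363, -0.0107, 0.048], [-0.0069, 0.0037, 0.0563]]
wrist plate 624 [[-0.1152, -0.0254, 0.0445], [-0.112, -0.0138, 0.0481], [-0.11, -0.0029, 0.0494]]
side rail 570 [[-0.1155, 0.0552, 0.065], [-0.0543, 0.0709, 0.0725], [-0.0017, 0.077, 0.0754]]
side block 539 [[-0.064, -0.0247, 0.0441], [-0.0252, -0.0082, 0.0467], [0.0125, 0.0034, 0.0547]]
side plate 21 [[-0.1153, -0.0217, 0.0448], [-0.1135, -0.0137, 0.0466], [-0.1115, -0.006, 0.0482]]
```

View pics/s_3.png

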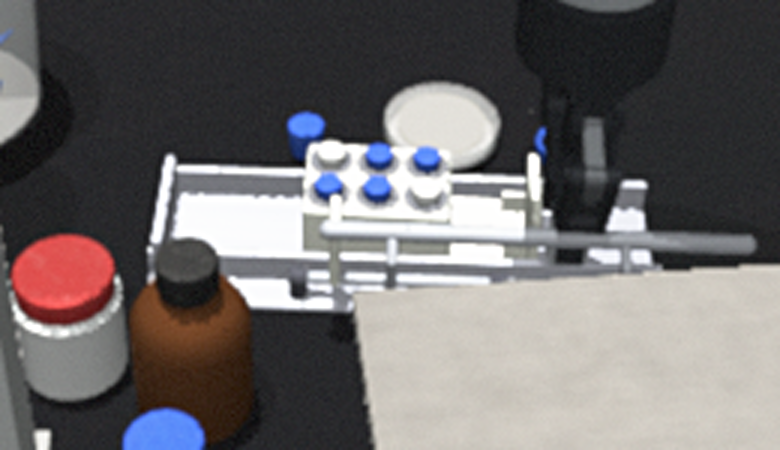

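The side view shows the gate open, the block front just passing the leaf at about (330,215), and the rack level on the chute floor. About 79 mm remain.

Request:
{"fn": "arm_command", "kwargs": {
  "rows": [0.42, -0.001, 0, 0.005, 0, 0.42, -0.001, 0, 0.012, 0, 0.42, -0.001, 0, 0.02, 0, 0.42, -0.001, 0, 0.028, 0, 0.42, -0.001, 0, 0.036, 0, 0.42, -0.001, 0, 0.044, 0, 0.42, -0.001, 0, 0.052, 0, 0.42, -0.001, 0, 0.06, 0, 0.42, -0.001, 0, 0.067, 0, 0.42, -0.001, 0, 0.071, 0]
}}

```text
time_s: 4.83
position: [0.5849, -0.0109, 0.0377]
tcp_rot: [0.543, -0.455, 0.454, -0.541]
contact_force: [-5.9, -4.8, 2.2]
gripper_width: 0.0362
```

Request:
{"fn": "arm_command", "kwargs": {
  "rows": [0.42, 0, 0, 0.002, 0, 0.42, 0, 0, 0.004, 0, 0.42, 0, 0, 0.005, 0, 0.42, 0, 0, 0.006, 0]
}}

```text
time_s: 5.17
position: [0.5899, -0.0101, 0.0376]
tcp_rot: [0.543, -0.456, 0.454, -0.54]
contact_force: [-5.6, -5.4, 1.8]
gripper_width: 0.036
```

```bash
python3 chk.py 4
```

```text
5.1667 tcp chute [-0.0503  0.03    0.0376] 0.036 [-5.6 -5.4  1.8]
wrist rail 4511 [[-0.0538, 0.0474, 0.0642], [-0.0271, 0.0629, 0.0745], [-0.0007, 0.0757, 0.0808]]
wrist railshut 876 [[-0.0597, 0.0056, 0.0629], [-0.0427, 0.0104, 0.0744], [-0.0378, 0.0119, 0.0814]]
wrist block 10604 [[-0.0377, -0.0279, 0.0461], [0.037, -0.0103, 0.048], [0.0691, 0.0038, 0.0563]]
wrist plate 592 [[-0.039, -0.0244, 0.0443], [-0.0358, -0.0128, 0.0481], [-0.0338, -0.0026, 0.0494]]
side rail 540 [[-0.1167, 0.0569, 0.0657], [-0.0541, 0.0721, 0.0719], [-0.0016, 0.0789, 0.075]]
side block 559 [[0.0093, -0.0245, 0.0441], [0.0477, -0.0081, 0.0467], [0.0877, 0.0035, 0.0549]]
```

Request:
{"fn": "arm_command", "kwargs": {
  "rows": [0.42, 0, 0, 0.001, 0, 0.42, 0, 0, 0.002, 0, 0.42, 0, 0, 0.003, 0, 0.42, 0, 0, 0.003, 0]
}}

```text
time_s: 5.6
position: [0.5911, -0.0099, 0.0375]
tcp_rot: [0.543, -0.457, 0.453, -0.539]
contact_force: [-10.4, -5.8, 6.6]
gripper_width: 0.0356
```

Request:
{"fn": "arm_command", "kwargs": {
  "rows": [0.42, 0, 0, 0.001, 0, 0.42, 0, 0, 0.002, 0, 0.42, 0, 0, 0.002, 0]
}}

```text
time_s: 5.85
position: [0.5913, -0.01, 0.0375]
tcp_rot: [0.544, -0.458, 0.452, -0.538]
contact_force: [-14.7, -6.1, 10.3]
gripper_width: 0.0357
```

```bash
python3 chk.py 5; python3 - <<'E'
import cv2,numpy as np
a=cv2.imread("pics/w_5.png");b=cv2.imread("pics/s_5.png")
cv2.imwrite("pics/m5.png",np.vstack([b[:330],cv2.resize(a[0:250,190:510],(780,609))[:270]]))
E
```

```text
5.85 tcp chute [-0.049   0.0299  0.0375] 0.0357 [-14.7  -6.1  10.3]
wrist rail 4408 [[-0.0526, 0.0473, 0.064], [-0.0264, 0.0627, 0.0745], [-0.0006, 0.0756, 0.0808]]
wrist railshut 871 [[-0.058, 0.0055, 0.0628], [-0.041, 0.0102, 0.0744], [-0.0363, 0.0117, 0.0812]]
wrist block 10740 [[-0.0365, -0.0279, 0.0461], [0.0381, -0.0103, 0.048], [0.0701, 0.0038, 0.0563]]
wrist plate 594 [[-0.0378, -0.0246, 0.0445], [-0.0347, -0.0128, 0.0481], [-0.0327, -0.0026, 0.0495]]
side rail 532 [[-0.1159, 0.0558, 0.0651], [-0.0542, 0.0721, 0.0719], [-0.0017, 0.078, 0.0749]]
side block 544 [[0.0119, -0.0242, 0.0443], [0.0495, -0.0082, 0.0467], [0.0889, 0.0032, 0.0549]]
```

View pics/m5.png

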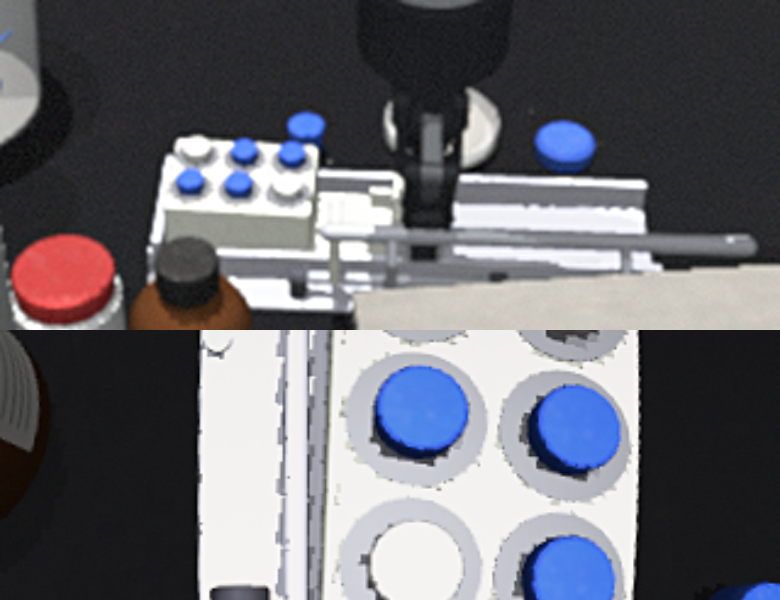

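The side view shows the block up against the end stop at about (165,200), past the open leaf at (340,235). I'll compare numbers to confirm it was the stop that halted the rack.

```bash
python3 - <<'E'
import pickle,numpy as np
from h import *
from bench import arm
d=pickle.load(open("d0.pkl","rb"))
e={"side":arm.snapshot("side"),"scene":arm.snapshot("scene")}
def q(nm,c,x,y,z):
    C=ch(cloud(c));k=(c["depth"]>0)
    for i,r in enumerate((x,y,z)): k&=(C[...,i]>r[0])&(C[...,i]<r[1])
    if k.sum()>5: print(nm,k.sum(),np.percentile(C[k],[3,50,97],axis=0).round(4).tolist())
for n in("side","scene"):
    q(n+" stop",d[n],(.085,.115),(-.03,.03),(.024,.036))
    for nm,c,x in(("before",d[n],(-.14,.0)),("after",e[n],(-.02,.13))): q(n+" block top "+nm,c,x,(-.028,.004),(.043,.051))
E
```

```text
side stop 85 [[0.0931, -0.0277, 0.0248], [0.0957, 0.0015, 0.0273], [0.0989, 0.0272, 0.0293]]
side block top before 126 [[-0.1022, -0.0246, 0.0433], [-0.063, -0.0168, 0.046], [-0.0234, -0.007, 0.0493]]
side block top after 381 [[0.0119, -0.0251, 0.0441], [0.0478, -0.007, 0.0461], [0.0894, 0.0029, 0.05]]
scene stop 85 [[0.0953, -0.0279, 0.0243], [0.0977, 0.0012, 0.0308], [0.1027, 0.0285, 0.0338]]
scene block top before 85 [[-0.1002, -0.0248, 0.0445], [-0.071, -0.0147, 0.0499], [-0.0373, -0.0057, 0.0509]]
scene block top after 76 [[0.0417, -0.0264, 0.0488], [0.0704, -0.0049, 0.0502], [0.0912, 0.0035, 0.0509]]
```

```bash
python3 - <<'E'
from bench import arm
from h import *
s=arm.read_state();f=s["contact_force"];print(s["time_s"],"u,n",f@U,f@N,f[2],"tq world",s["ft_torque"].round(3),"tool axes",R.from_quat(s["tcp_rot"]).inv().apply(s["ft_torque"]).round(3))
E
```

```text
6.05 u,n -15.577685629234944 -3.1761525352341367 9.780801441374813 tq world [-1.29   3.068 -0.256] tool axes [-3.244  0.267 -0.74 ]
```

Request:
{"fn": "arm_command", "kwargs": {
  "rows": [0.42, 0, 0, 0.001, 0, 0.42, 0, 0, 0.002, 0, 0.42, 0, 0, 0.002, 0]
}}

```text
time_s: 6.3
position: [0.5913, -0.0099, 0.0374]
tcp_rot: [0.545, -0.459, 0.451, -0.537]
contact_force: [-19.5, -5.7, 16.9]
gripper_width: 0.036
```

```bash
python3 - <<'E'
from bench import arm
from h import *
s=arm.read_state();f=s["contact_force"];print(s["time_s"],ch(s["position"]).round(4),"u,n",f@U,f@N,f[2],"tq world",s["ft_torque"].round(3))
E
```

```text
6.3 [-0.0489  0.0299  0.0374] u,n -20.191794686878985 -2.2443877119721134 16.853701352009107 tq world [-1.479  4.061 -0.267]
```

The torque sign puts the load on the right finger, at the plate. There is no motion under 20 N, so the rack is at the stop. I'll back off along the rail, let the gate close with the finger, then rise.

Request:
{"fn": "arm_command", "kwargs": {
  "rows": [0.42, 0, 0, -0.003, 0, 0.42, 0, 0, -0.006, 0, 0.42, 0, 0, -0.01, 0, 0.42, 0, 0, -0.016, 0, 0.42, 0, 0, -0.023, 0, 0.42, 0, 0, -0.03, 0, 0.42, 0, 0, -0.037, 0, 0.42, 0, 0, -0.04, 0, 0.42, 0, 0, -0.04, 0]
}}

```text
time_s: 7.05
position: [0.56, -0.0152, 0.0386]
tcp_rot: [-0.541, 0.454, -0.455, 0.542]
contact_force: [1.2, -3.6, 1.0]
gripper_width: 0.0354
```

Request:
{"fn": "arm_command", "kwargs": {
  "rows": [0.42, 0.006, 0, 0, 0, 0.42, 0.012, 0, 0, 0, 0.42, 0.019, 0, 0, 0, 0.42, 0.026, 0, 0, 0, 0.42, 0.033, 0, 0, 0, 0.42, 0.04, 0, 0, 0, 0.42, 0.047, 0, 0, 0, 0.42, 0.054, 0, 0, 0, 0.42, 0.061, 0, 0, 0, 0.42, 0.066, 0, 0, 0]
}}

```text
time_s: 7.88
position: [0.571, -0.0806, 0.0381]
tcp_rot: [0.542, -0.455, 0.454, -0.542]
contact_force: [-0.6, -0.1, 0.7]
gripper_width: 0.036
```

```bash
python3 chk.py 6
```

```text
7.8833 tcp chute [-0.0812 -0.0362  0.0381] 0.036 [-0.6 -0.1  0.7]
wrist railshut 5088 [[-0.078, 0.0102, 0.0654], [-0.0335, 0.0135, 0.07], [-0.0021, 0.0258, 0.0721]]
wrist block 6586 [[-0.0735, -0.0286, 0.0449], [0.0188, -0.0126, 0.0481], [0.0379, 0.0042, 0.0566]]
wrist plate 86 [[-0.0702, -0.0187, 0.0446], [-0.0699, -0.0156, 0.049], [-0.0694, -0.0122, 0.0525]]
side railshut 432 [[-0.116, 0.0154, 0.0625], [-0.0604, 0.021, 0.0677], [-0.0034, 0.0242, 0.0703]]
side block 589 [[-0.0742, -0.0246, 0.0441], [0.0461, -0.0086, 0.0468], [0.0889, 0.0035, 0.0555]]
```

Request:
{"fn": "arm_command", "kwargs": {
  "rows": [0.42, 0.002, -0.01, 0, 0, 0.42, 0.004, -0.025, 0, 0, 0.42, 0.004, -0.045, 0, 0, 0.42, 0.004, -0.065, 0, 0, 0.42, 0.004, -0.085, 0, 0, 0.42, 0.004, -0.105, 0, 0, 0.42, 0.004, -0.125, 0, 0, 0.42, 0.004, -0.135, 0, 0, 0.42, 0.004, -0.14, 0, 0, 0.42, 0.004, -0.14, 0, 0]
}}

```text
time_s: 8.82
position: [0.5721, -0.0836, 0.1794]
tcp_rot: [-0.541, 0.454, -0.455, 0.542]
contact_force: [0.7, -0.1, 0.0]
gripper_width: 0.0359
```

```bash
python3 chk.py 7
```

```text
8.8167 tcp chute [-0.0806 -0.0393  0.1794] 0.0359 [ 0.7 -0.1  0. ]
wrist railshut 1685 [[-0.1155, 0.0104, 0.0665], [-0.0517, 0.0147, 0.0701], [-0.0029, 0.025, 0.0721]]
wrist block 3711 [[-0.0357, -0.0285, 0.0459], [0.0458, -0.0125, 0.048], [0.0887, 0.0041, 0.0563]]
side railshut 428 [[-0.1155, 0.0149, 0.0627], [-0.0595, 0.0208, 0.0674], [-0.0034, 0.0242, 0.0705]]
side block 553 [[0.0106, -0.0249, 0.0443], [0.0492, -0.0088, 0.0468], [0.089, 0.0027, 0.055]]
```

View pics/s_7.png

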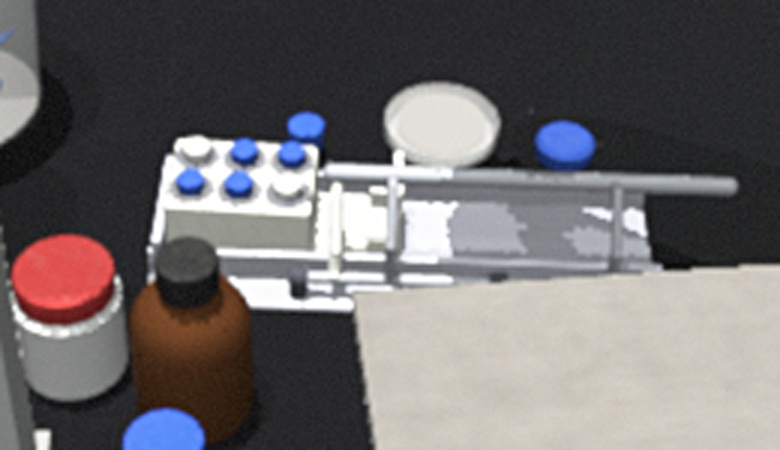

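The side view shows the block of vials against the stop at left, with the leaf at (335,185–270) shut behind it. The rail is back in its shut position, the bystanders are where they were, and the hand is clear.

```bash
python3 -c "
from bench import arm
print(arm.job_done())"
```

```text
the job is handed in; nothing more can be done
None
```

I opened the gate, pushed the rack up against the end stop with the gate held open, and let the gate close behind the vials. I handed the job in at about 9 s of robot time; the hand-in gives no verdict.

**How it went:** The left finger swung the rail aside and held the gate at about 0.88 rad. The right finger pushed the rack about 116 mm along the chute floor. I used the tips at z ≈ 38 mm rather than the suggested 30 mm, so the rail stayed on the flat of the finger. I then backed off along the rail, eased the gate shut with the finger and raised the hand clear.

**Last checks:**
- **Rack at the stop:** It did not move under 20 N, and the torque on the wrist put that load on the finger behind the push plate. The measured rack position was 1–2 mm short of nominal, which is within the calibration. It had not moved back after I released it.
- **Gate:** The rail is back at its shut position and the leaf is behind the vials. At the two stops I measured during the push, the gate was near 0.87–0.88 rad, and I saw no contact with the rack.
- **Surroundings:** The dish, stopper, cap, bottle and jar look undisturbed in the last picture. The tool force is near zero.

**Did not go as expected:** During the final press at the stop there was also about 17 N of upward force on the tool. I took this to be friction at the plate, stopped pressing and backed off; the rack looks level in the last picture.

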